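Switch on the air pump under its red guard

ROBOT

A 6-joint arm with a two-finger parallel gripper is mounted at the origin on the work surface. World frame = base frame: x ahead of the robot, y to its left, z up, the work surface at z = 0. Lengths are in mm, angles in rad, forces in N, time in s.
With the tool pointing down it reaches from about 350 to 875 mm from the base axis. Payload 4.2 kg.
Tool frame: the origin (TCP) lies between the finger pads; the fingertips stand 17 mm ahead of it and the grasp point (between the pads) lies 2 mm behind it; z points along the fingers, y is the line along which they close (so a half turn about z gives the same grasp; the last joint's range is limited). The gripper opens to 85 mm and grips with 20 to 120 N. Pads are 22 mm wide; open, the fingers measure 114 mm over their backs; the gripper's body (76 mm by 85 mm) begins 54 mm behind the grasp point. The pads swing forward as they close: fully open they stand 13 mm farther back than shut.
Start: joints at [-0.939, 0.385, 0.008, 0, -1.194, -0.259], TCP at [227.654, -582.042, 248.312] pointing down, gripper open.
Joint ranges: [-3.14, 3.14], [-1.21, 2.06], [-1.07, 1.41], [-3.16, 2.05], [-2.99, -0.16], [-3.1, 3.1]. Speed limits (rad/s): [2.79, 2.79, 3.14, 3.14, 3.14, 3.14].

INTERFACE

Orientations are given as [roll, pitch, yaw] about the fixed x, y, z axes, in that order (R = Rz(yaw) Ry(pitch) Rx(roll)).
In Python, from bench import bot gives the robot as it stands. The module is installed in compiled form; this text tells all that it offers. Calls block until the motion is done:
- bot.move_pose(position, orientation): joint-space move of the TCP to a pose.
- bot.move_straight(position, rotation=None, rate=150): straight line of the TCP; rotation=None keeps the orientation; rate is the mean speed in mm/s.
- bot.set_joints(angles): joint-space move.
- bot.open() and bot.close_gripper(effort=None): open the fingers fully, or close them until they stop; effort is the grip in N (None keeps the last).
- bot.wait(seconds).
- bot.solve_ik(position, orientation): joint angles nearest the present ones, or None.
- bot.get_image(name): name is "side" or "top" or "wrist"; returns a dict with "pixels" (480x640x3 uint8, red, green, blue), "fx", "fy", "cx", "cy" (pixels), "world_to_cam" (4x4, takes a point from world to camera coordinates); the wrist camera has in their place "mount" (4x4, takes a point from camera to tool coordinates, whose origin is the TCP and whose axes are the flange's). Camera axes: x right, y up, looking along -z (the intrinsics and any distortion apply to the point x, -y, -z); pixel columns grow to the right and rows downward; lengths in mm; the calibration is good to about 2 mm. A picture is of the moment at which its call begins: read the wrist's pose just before it. There is no depth.
A pose or a line that the arm cannot do raises bot.IKError and nothing moves.
- bot.hand_in(): hands the job in; it is judged then, once.
Readings, each from a call of its own:
- bot.get_t(): time.
- bot.get_q(): joint angles.
- bot.get_joint_vel(): joint speeds.
- bot.get_joint_efforts(): joint torques, N m.
- bot.get_tcp_pos(): TCP position.
- bot.get_eef_rot(): TCP orientation.
- bot.get_contact_force(): force on the tool from outside, world axes, zero at the start.
- bot.get_torque(): the same for the moment, N m.
- bot.get_width(): opening from 0.0 (shut) to 1.0 (fully open).
- bot.get_grip_force(): force on a finger pad.
Only numpy, scipy, OpenCV 4.12 (cv2) and the standard library are available. Lean on these libraries where they do the work, as an engineer would, in place of code of your own. Each camera call takes 0.05 s, during which the arm holds its last target. There are 200 camera calls.

TASK

Switch on the air pump: with a fingertip against its tab lift the red guard and swing it right back until it stays open by itself, then push the toggle beneath it fully over to on (away from the robot, towards the guard's hinge), and finally tip the guard forward so that it drops fully shut over the switch. Only push with the fingers, do not grip the guard; leave the yellow-guarded switch and all the loose things where they are.

Things in the scene. Friction and masses are not known exactly. Their poses are not given: they have to be found in the camera images.
- red_box: grey switch box of the air pump, screwed to the bench: 120 (x) x 110 (y) x 50 (z) mm with a flat top; origin at the centre of its underside; its -x axis faces the robot more or less (yaw varies), +z up. It carries the red guard and a toggle
- red_hinge (a point): middle of the red guard's hinge axis, fixed to the box at 35 mm along the box's +x, 72 mm above its underside (22 mm above its top); the axis runs along the box's y. Two 6 mm wide, 30 mm high ears carry it, 34 mm to each side
- red_guard (a joint): angle of the red guard, rad: 0 = shut on the box, grows as its front rises and swings back over the hinge, stop at 1.9. It weighs about 60 g, turns freely with slight damping: let go below about 1.0 it drops shut by itself, above about 1.3 it falls back and stays open leaning on its stop
- red_top (a point): point on the red guard's outer top face, 20 mm behind its front edge, mid-width; moves with it. The guard is a hood 60 mm wide (y), walls 3 mm. Shut, in the box frame: top face at z = 102 mm, from x = +38 to -50 mm; side walls down to 3 mm above the box top; front wall at x = -50 mm from z = 102 to 72 mm, open below (22 mm gap above the box top)
- red_tab (a point): middle of the upper edge of the red guard's finger tab; moves with the guard. The tab is a plate 4 mm thick, 44 mm wide (y), 45 mm high, that stands on the middle of the guard's top, leaning 0.32 rad forward: shut, in the box frame, its foot is at x = 0, z = 102 mm, its edge at x = -15, z = 147 mm. Fully back, it sticks out level behind the hood: edge at x = +122, z = 95 mm
- red_toggle (a joint): angle of the toggle beneath the red guard, rad: 0 = off, leaning 0.45 rad from upright towards the box's -x (front); 0.9 = on, leaning 0.45 rad towards +x (hinge). Starts between 0 and 0.1; stays where it is left; about 2 N at the knob moves it. Pivot on the box's top at x = -17 mm
- red_knob (a point): centre of that toggle's black ball knob, diameter 16 mm, 34 mm from the pivot on an 8 mm stem; moves with the toggle (off: box frame x = -32 mm, z = 81 mm)
- yellow_box: grey switch box of the grow light, screwed to the bench: 120 (x) x 110 (y) x 50 (z) mm with a flat top; origin at the centre of its underside; its -x axis faces the robot more or less (yaw varies), +z up. It carries the yellow guard and a toggle
- yellow_hinge (a point): middle of the yellow guard's hinge axis, fixed to the box at 35 mm along the box's +x, 72 mm above its underside (22 mm above its top); the axis runs along the box's y. Two 6 mm wide, 30 mm high ears carry it, 34 mm to each side
- yellow_guard (a joint): angle of the yellow guard, rad: 0 = shut on the box, grows as its front rises and swings back over the hinge, stop at 1.9. It weighs about 60 g, turns freely with slight damping: let go below about 1.0 it drops shut by itself, above about 1.3 it falls back and stays open leaning on its stop
- yellow_top (a point): point on the yellow guard's outer top face, 20 mm behind its front edge, mid-width; moves with it. The guard is a hood 60 mm wide (y), walls 3 mm. Shut, in the box frame: top face at z = 102 mm, from x = +38 to -50 mm; side walls down to 3 mm above the box top; front wall at x = -50 mm from z = 102 to 72 mm, open below (22 mm gap above the box top)
- yellow_tab (a point): middle of the upper edge of the yellow guard's finger tab; moves with the guard. The tab is a plate 4 mm thick, 44 mm wide (y), 45 mm high, that stands on the middle of the guard's top, leaning 0.32 rad forward: shut, in the box frame, its foot is at x = 0, z = 102 mm, its edge at x = -15, z = 147 mm. Fully back, it sticks out level behind the hood: edge at x = +122, z = 95 mm
- yellow_toggle (a joint): angle of the toggle beneath the yellow guard, rad: 0 = off, leaning 0.45 rad from upright towards the box's -x (front); 0.9 = on, leaning 0.45 rad towards +x (hinge). Starts between 0 and 0.1; stays where it is left; about 2 N at the knob moves it. Pivot on the box's top at x = -17 mm
- yellow_knob (a point): centre of that toggle's black ball knob, diameter 16 mm, 34 mm from the pivot on an 8 mm stem; moves with the toggle (off: box frame x = -32 mm, z = 81 mm)
- seed_jar: loose amber glass jar, diameter 64, height 85 mm, origin under its centre; a bystander
- glue_bottle: loose white glue bottle, diameter 52, height 140 mm, origin under its centre; a bystander
- pet_red: loose clear drink bottle with a red cap, diameter 66, height 200 mm, origin under its centre; a bystander
- pet_green: loose clear drink bottle with a green cap, diameter 66, height 200 mm, origin under its centre; a bystander
- cap_ring: loose green plastic neck ring lying flat, diameter 48, height 14 mm, origin under its centre; a bystander
- carton: loose blue carton 100 x 70 x 85 mm, origin under its centre; a bystander

How it is judged:
By the outcome, as a careful person would: the job done as asked, in the order asked, and still so for the second after the job is handed in, with the robot touching nothing.
It also fails if it takes over 64 s, if anything falls off the work surface, if the arm or the gripper's body presses on something with over 40 N, if the wrist force passes 120 N, or if a joint passes its speed limit or range.

## Working session

There is one attempt and no reset: what is moved stays moved. The work goes in short steps, each a Python script; the robot and the scene stay as the last script left them, time stands still between calls to the robot, and variables do not carry over. Pictures are saved under pics/ and viewed, at most 10 in all, crops included, and the job is handed in when it is done.

```bash
mkdir -p pics
python3 - <<'E'
from bench import bot
import cv2,numpy as np
np.set_printoptions(precision=4,suppress=True)
for n in("top","side"):
    d=bot.get_image(n); cv2.imwrite(f"pics/{n}0.png",d["pixels"][:,:,::-1])
    print(n,[k for k in d],d["fx"],d["fy"],d["cx"],d["cy"]); print(d["world_to_cam"])
print(bot.get_t(),bot.get_eef_rot(),bot.get_width())
E
```

```text
top ['pixels', 'fx', 'fy', 'cx', 'cy', 'world_to_cam'] 453.1560454036379 453.1560454036379 316.83652865084144 234.02735781130633
[[   -0.0233    -0.999     -0.0385    21.4497]
 [    0.9927    -0.0277     0.1173  -557.1141]
 [   -0.1183    -0.0355     0.9923 -1048.7659]
 [    0.         0.         0.         1.    ]]
side ['pixels', 'fx', 'fy', 'cx', 'cy', 'world_to_cam'] 515.1226291543998 515.1226291543998 308.5540144203156 232.81084396923734
[[  -0.8706   -0.4919    0.0023  465.4757]
 [   0.2631   -0.4617    0.8471 -242.9247]
 [  -0.4157    0.7381    0.5314 -929.9987]
 [   0.        0.        0.        1.    ]]
0.1 [ 3.1397 -0.0001 -2.769 ] 1.0028883179020815
```

View pics/top0.png

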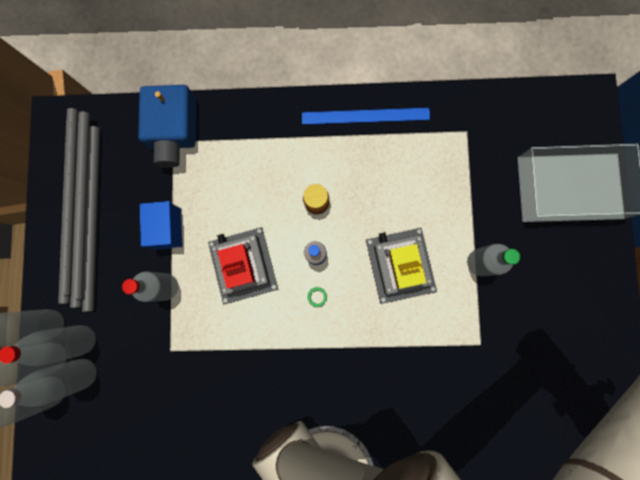

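View pics/side0.png

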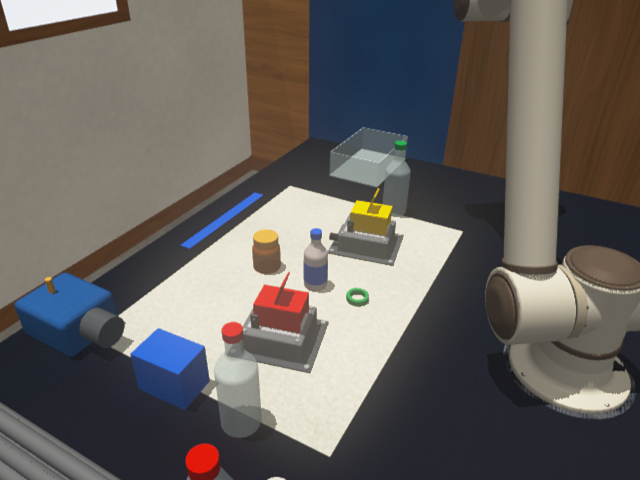

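The top view shows the red box near (243,266) and the yellow one near (402,266). The side view shows the red hood at (282,308) with its tab at (284,287). I'll zoom in on the red box in both.

Run:
```python
import cv2,numpy as np
a=cv2.imread("pics/top0.png")[220:312,195:290]; b=cv2.imread("pics/side0.png")[260:375,230:335]
r=lambda i:cv2.resize(i,(400,500),interpolation=cv2.INTER_CUBIC)
cv2.imwrite("pics/z.png",np.hstack([r(a),r(b)]))
```

```text
(no output)
```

View pics/z.png

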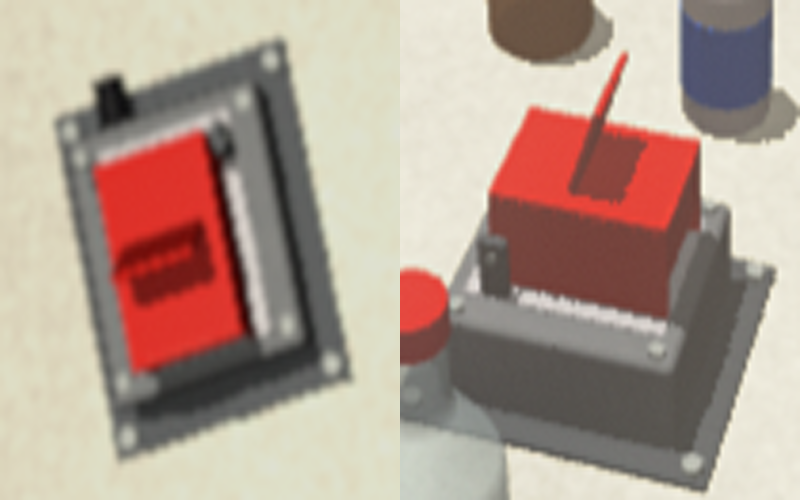

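The zoom shows the hood's bright top face from the top camera, with its front edge at the image bottom (towards the robot) and the hinge ears at the upper end. The box is turned roughly +0.2 rad. Next I'll measure it and take a wrist view.

```bash
cat > h.py <<'E'
import numpy as np,cv2
from scipy.spatial.transform import Rotation as R
np.set_printoptions(precision=3,suppress=True)
def c2w(d,pose=None):
    if "world_to_cam" in d: return np.linalg.inv(d["world_to_cam"])
    T=np.eye(4);T[:3,:3]=R.from_euler("xyz",pose[1]).as_matrix();T[:3,3]=pose[0];return T@d["mount"]
def plane(d,uv,z,pose=None):
    M=c2w(d,pose);uv=np.atleast_2d(uv).astype(float)
    r=np.c_[(uv[:,0]-d["cx"])/d["fx"],-(uv[:,1]-d["cy"])/d["fy"],-np.ones(len(uv))]@M[:3,:3].T
    return (M[:3,3]+r*((z-M[2,3])/r[:,2])[:,None])[:,:2]
def proj(d,P,pose=None):
    p=np.c_[P,np.ones(len(P))]@np.linalg.inv(c2w(d,pose)).T
    return np.c_[d["cx"]-d["fx"]*p[:,0]/p[:,2],d["cy"]+d["fy"]*p[:,1]/p[:,2]]
def redmask(im,v=150):
    h=cv2.cvtColor(im,cv2.COLOR_RGB2HSV)
    return (((h[...,0]<8)|(h[...,0]>172))&(h[...,1]>150)&(h[...,2]>v)).astype(np.uint8)
def box2w(P,o,yaw):
    P=np.atleast_2d(P);c,s=np.cos(yaw),np.sin(yaw)
    return np.c_[o[0]+c*P[:,0]-s*P[:,1],o[1]+s*P[:,0]+c*P[:,1],P[:,2]]
def hood_pose(d,roi,pose=None,v=150):
    m=np.zeros((480,640),np.uint8);x0,x1,y0,y1=roi;m[y0:y1,x0:x1]=redmask(d["pixels"],v)[y0:y1,x0:x1]
    c=max(cv2.findContours(m,cv2.RETR_EXTERNAL,cv2.CHAIN_APPROX_NONE)[0],key=cv2.contourArea)
    w=plane(d,cv2.convexHull(c)[:,0],102,pose)
    (cc,wh,a)=cv2.minAreaRect(w.astype(np.float32))
    cor=cv2.boxPoints((cc,wh,a)); e=cor[1]-cor[0]; f=cor[2]-cor[1]
    L=e if e@e>f@f else f
    if L[0]<0:L=-L
    yaw=np.arctan2(L[1],L[0]); o=np.array(cc)+6*np.array([np.cos(yaw),np.sin(yaw)])
    return o,yaw,wh,m
E
python3 - <<'E'
from h import *; from bench import bot
d=bot.get_image("top")
for v in(120,150,180):print(hood_pose(d,(200,285,225,310),v=v)[:3])
o,yaw,_,_=hood_pose(d,(200,285,225,310),v=150)
w=bot.get_image("wrist");print(w["mount"],w["fx"])
for y in(yaw,yaw+np.pi,yaw-np.pi):
    print(y,bot.solve_ik([o[0],o[1],330],[np.pi,0,y]),bot.solve_ik([o[0]-60,o[1],150],[np.pi,0,y]))
E
```

```text
(array([488.369, 191.529]), np.float32(0.24068727), (87.36067199707031, 60.48408508300781))
(array([488.583, 191.879]), np.float32(0.24017859), (86.76988983154297, 59.94482421875))
(array([489.022, 192.585]), np.float32(0.24789238), (85.67073059082031, 58.26213836669922))
[[   0.       0.945    0.326   84.442]
 [   1.      -0.      -0.001    0.904]
 [  -0.       0.326   -0.945 -124.59 ]
 [   0.       0.       0.       1.   ]] 347.50754307891833
0.24017859 [ 0.684  0.164 -0.093  0.    -1.314  1.127] [ 0.768  0.226 -0.502  0.    -0.843  1.043]
3.3817713 [ 0.684  0.164 -0.093 -0.    -1.314 -2.014] [ 0.768  0.226 -0.502 -0.    -0.843 -2.099]
-2.9014142 [ 0.684  0.164 -0.093 -0.    -1.314 -2.014] [ 0.768  0.226 -0.502 -0.    -0.843 -2.099]
```

Run:
```python
from h import *; from bench import bot
p=bot.get_tcp_pos();bot.move_straight([p[0],p[1],340]);bot.close_gripper(20)
o=[488.5,191.8];yaw=.241
q=box2w([-50,0,300],o,yaw)[0];bot.move_pose(q,[np.pi,0,yaw-np.pi])
bot.wait(.3)
pose=(bot.get_tcp_pos(),bot.get_eef_rot());w=bot.get_image("wrist")
print(bot.get_t(),pose,bot.get_width(),bot.get_contact_force())
P=box2w([[-50,30,102],[-50,-30,102],[38,-30,102],[38,30,102],[-15,0,147]],o,yaw)
uv=proj(w,P,pose);print(uv)
im=w["pixels"][:,:,::-1].copy()
for u in uv:cv2.circle(im,tuple(int(round(t)) for t in u),3,(255,0,0),1)
cv2.imwrite("pics/w1.png",im)
s=bot.get_image("side");cv2.imwrite("pics/s1.png",s["pixels"][:,:,::-1])
print(proj(s,np.array([pose[0]-[0,0,17],pose[0]-[0,0,30]])))
print(hood_pose(w,(0,640,0,480),pose)[:3])
```

```text
4.8667 (array([440.058, 179.66 , 299.974]), array([-3.142, -0.   , -2.901])) -0.0047726110436556515 [ 0.07   0.678 -0.159]
[[350.686 213.142]
 [287.976 213.162]
 [290.552 295.304]
 [348.28  295.282]
 [319.274 265.493]]
[[305.206 214.44 ]
 [305.215 221.37 ]]
(array([489.205, 194.117]), np.float32(0.2405673), (84.8451156616211, 58.32915496826172))
```

View pics/w1.png

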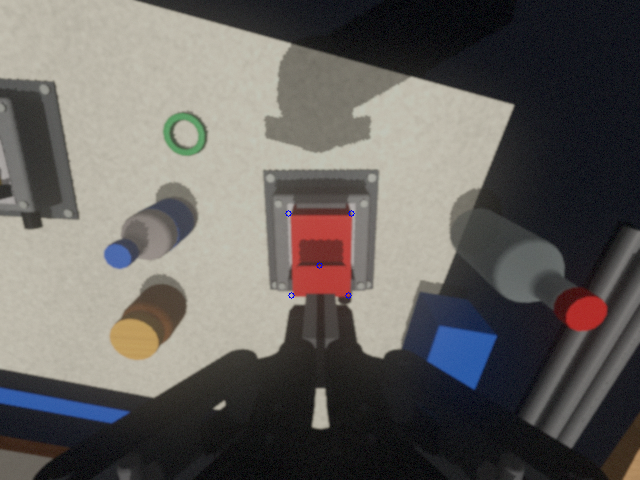

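View pics/s1.png

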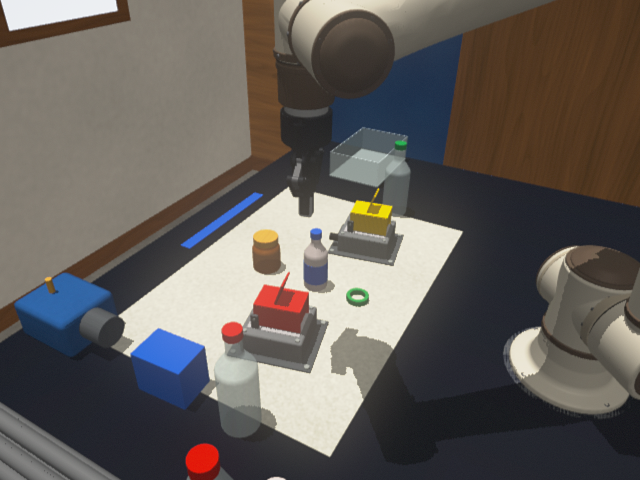

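The wrist view confirms the pose to about 2 mm: predicted corners (288–351, 213) lie on the hood's front edge. In the side view the shut tips are at row ~215, so they reach 17 mm ahead of the TCP. Now I'll lift the guard.

```bash
cat >> h.py <<'E'
O=np.array([489.,192.6]);YAW=.241;ROT=[np.pi,0,YAW-np.pi]
def go(bot,x,z,rate=150):   # box-frame x of finger axis, z of fingertip
    bot.move_straight(box2w([x,0,z+17],O,YAW)[0],ROT,rate)
def at(local,th):           # guard-fixed point (rel. hinge, shut) -> box x,z
    c,s=np.cos(th),np.sin(th);return 35+local[0]*c+local[1]*s,72-local[0]*s+local[1]*c
def bf(bot):
    return box2w(bot.get_contact_force(),[0,0],-YAW)[0]
E
python3 - <<'E'
from h import *; from bench import bot
go(bot,-65,200,200);go(bot,-65,132)
for th in np.arange(0,1.51,.15):
    x,z=at((-47,60),th);go(bot,x-11,z,100)
    print(round(th,2),bf(bot),bot.get_t())
im=bot.get_image("side")["pixels"];cv2.imwrite("pics/s2.png",cv2.resize(im[180:380,180:400,::-1],None,fx=2.5,fy=2.5))
E
```

```text
0.0 [-0.481 -0.485 -1.55 ] 6.6583
0.15 [-0.053  0.502  0.016] 6.925
0.3 [-0.216 -0.178 -0.522] 7.1917
0.45 [-0.137 -0.169 -0.306] 7.4583
0.6 [-0.754 -0.179 -0.083] 7.725
0.75 [-0.11  0.5  -0.72] 7.9917
0.9 [-0.241 -0.104 -0.425] 8.2583
1.05 [ 0.271 -0.652  0.411] 8.525
1.2 [ 0.017 -0.145 -0.544] 8.7917
1.35 [ 0.441 -0.115 -0.099] 9.0583
1.5 [-0.03   0.711 -1.21 ] 9.325
```

View pics/s2.png

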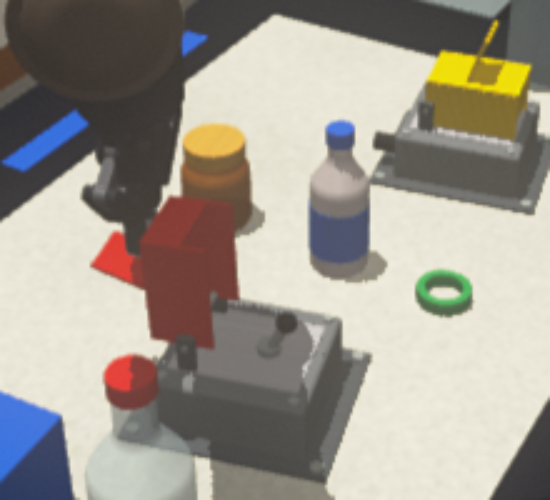

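The guard is swung back with the finger on its tab, and the toggle knob is visible in the crop at about (287,322). Next I'll retreat, check the guard stays open, and push the toggle.

Run:
```python
from h import *; from bench import bot
x,z=at((-47,60),1.5);x-=11
go(bot,x+25,z+25,200);go(bot,x+45,210,200)
go(bot,-80,210,250);bot.wait(.3)
im=bot.get_image("side")["pixels"][180:380,180:400,::-1]
go(bot,-80,67,200)
for xa in [-60,-50,-40,-34,-30,-27,-25,-23,-22,-21,-20,-19,-18,-17,-16]:
    go(bot,xa,67,60);f=bf(bot);print(xa,f)
    if xa>-24 and f[0]<-6:break
print(bot.get_t())
go(bot,-70,67);bot.wait(.2)
im2=bot.get_image("side")["pixels"][180:380,180:400,::-1]
cv2.imwrite("pics/s3.png",cv2.resize(np.hstack([im,im2]),(800,364)))
```

```text
-60 [ 0.246 -0.598 -0.666]
-50 [-0.175  0.879  0.042]
-40 [ 0.     0.029 -0.361]
-34 [ 0.373 -0.04  -0.946]
-30 [-0.122 -0.484  0.424]
-27 [-0.048  0.172 -0.066]
-25 [-0.465 -0.405 -0.374]
-23 [-1.477 -0.825 -0.323]
-22 [-2.458 -0.232  0.109]
-21 [-2.972  0.501 -0.452]
-20 [-2.069 -0.644 -0.696]
-19 [-5.167  0.33  -0.091]
-18 [-6.96   1.002  1.909]
15.9833
```

View pics/s3.png

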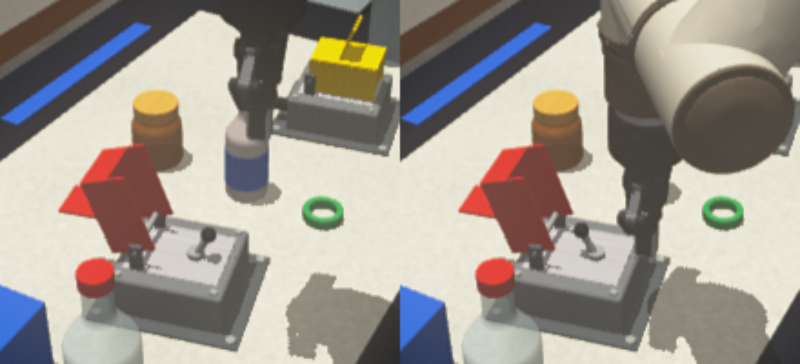

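The toggle has moved over: in the side view its knob went from (208,235) to (181,229), and the guard stays open. I'll press once more until the stop force is clear, then check the knob pixel.

Run:
```python
from h import *; from bench import bot
go(bot,-32,67,150)
for xa in [-24,-20,-18,-17,-16,-15,-14]:
    go(bot,xa,67,60);bot.wait(.1);f=bf(bot);print(xa,f)
    if f[0]<-14:break
go(bot,-75,67);go(bot,-80,210,200);bot.wait(.1)
d=bot.get_image("side")
for a in(.7,.8,.9):
    t=a-.45;print(a,proj(d,box2w([-17+34*np.sin(t),0,50+34*np.cos(t)],O,YAW)))
x0,y0=260,280;g=cv2.cvtColor(d["pixels"],cv2.COLOR_RGB2GRAY)[y0:325,x0:305]
n,_,st,ce=cv2.connectedComponentsWithStats((g<60).astype(np.uint8))
print([(st[i,4],ce[i]+[x0,y0]) for i in range(1,n) if st[i,4]>8])
print(bot.get_t())
```

```text
-24 [-0.097  0.929  0.223]
-20 [-0.939  1.07   0.003]
-18 [-5.632  0.857  2.634]
-17 [-7.939  2.904  4.87 ]
-16 [-9.903  3.595  5.057]
-15 [-11.605   4.278   6.785]
-14 [-14.438   5.919   9.297]
0.7 [[283.179 305.958]]
0.8 [[281.51  306.066]]
0.9 [[279.91  306.318]]
[]
21.1917
```

The force rises steadily from contact without giving way, so the toggle is on its stop. Now I'll close the guard.

Run:
```python
from h import *; from bench import bot
go(bot,-20,215,250);go(bot,122,215,250);go(bot,122,130,200)
for th in np.arange(1.9,.75,-.1):
    x,z=at((-72,31),th);go(bot,x+11,z,100)
    print(round(th,1),bf(bot))
go(bot,-80,z-2,80);go(bot,-110,z+10,150);go(bot,-130,230,200);bot.wait(.5)
d=bot.get_image("side");t=bot.get_image("top")
print(proj(d,box2w([[-50,30,102],[-50,-30,102],[-15,0,147]],O,YAW))-[200,240],bot.get_t(),bf(bot))
cv2.imwrite("pics/s4.png",np.hstack([cv2.resize(d["pixels"][240:390,200:350,::-1],(400,400)),cv2.resize(t["pixels"][190:330,180:320,::-1],(400,400))]))
```

```text
1.9 [ 0.2   -0.968  0.863]
1.8 [0.984 1.108 0.291]
1.7 [ 0.325 -0.043 -0.832]
1.6 [ 0.09  -0.319  0.406]
1.5 [ 0.196 -0.196  0.016]
1.4 [ 1.42  -0.11   0.481]
1.3 [ 0.127  0.137 -0.583]
1.2 [ 1.492  0.089 -0.365]
1.1 [-0.166  0.579  0.043]
1.0 [-0.336  0.407  0.117]
0.9 [ 0.342 -1.068  0.47 ]
0.8 [ 0.247  0.5   -0.343]
[[100.131  72.509]
 [109.346  51.771]
 [ 85.767  38.608]] 28.8833 [ 0.102 -0.114 -0.108]
```

View pics/s4.png

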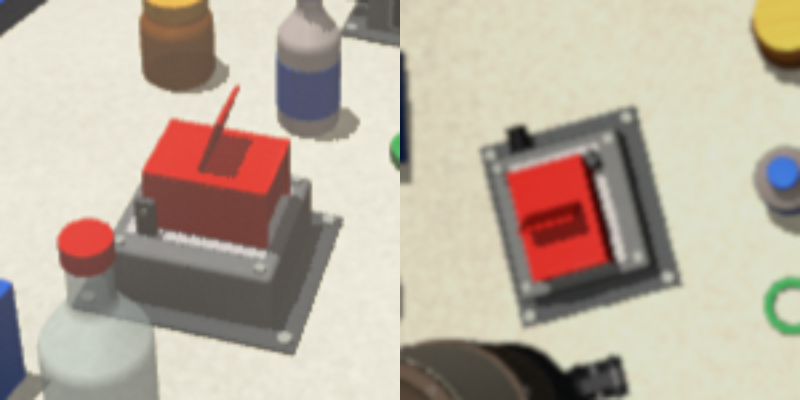

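The guard is fully shut, with its front corners at side-crop (267,192) and (290,140), close to the predicted (267,193) and (292,138). The robot is clear of everything, so I'm handing in.

```bash
python3 -c "
from bench import bot
print(bot.hand_in())"
```

```text
the job is handed in; nothing more can be done
None
```

The job is handed in: I swung the red guard open by its tab, pushed the toggle over to its on stop, and shut the guard again, in about 29 s on the robot's clock with the arm clear; the pictures showed nothing else disturbed.

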